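# Hold the block warmer's lid half open

### The arm

A 7-joint arm with a two-finger parallel gripper is mounted at the origin on the work surface. World frame = base frame: x ahead of the robot, y to its left, z up, the work surface at z = 0. Lengths are in m, angles in rad, forces in N, time in s.
With the tool pointing down it reaches from about 0.4 to 0.875 m from the base axis. Payload 19.3 kg.
Tool frame: the origin (TCP) lies at the very end of the fingers, on their centre line; the grasp point (between the pads) lies 19 mm behind it; z points along the fingers, y is the line along which they close (so a half turn about z gives the same grasp; the last joint's range is limited). The gripper opens to 85 mm and grips with 20 to 120 N. Pads are 22 mm wide; open, the fingers measure 114 mm over their backs; the gripper's body (76 mm by 85 mm) begins 54 mm behind the grasp point. The pads swing forward as they close: fully open they stand 13 mm farther back than shut.
Start: joints at [1.202, 0.521, -0.036, 1.599, 0.021, 1.021, -0.113], TCP at [0.184, -0.597, 0.231] pointing down, gripper open.
Joint ranges: [-2.91, 2.91], [-0.3, 2.13], [-1.5, 1.42], [0.17, 2.43], [-1.26, 4.41], [0.16, 1.93], [-2.52, 2.52]. Speed limits (rad/s): [1.89, 1.89, 2.39, 2.39, 3.01, 3.01, 3.01].

### API

Orientations are given as [roll, pitch, yaw] about the fixed x, y, z axes, in that order (R = Rz(yaw) Ry(pitch) Rx(roll)).
In Python, from workcell import bot gives the robot as it stands.
- The arm moves only by the shell command python3 -m crank 'ROWS' [FORCE]. ROWS is a JSON object of lists of equal length, an entry for each row: "travel": the shift along the world's x, y, z in cm, a list of three; "turn": the turn, a rotation vector about the world's x, y, z in degrees, a list of three; "gripper": the closure, from 0 (fully open) to 1 (shut). A call has exactly 5 rows; each row is the pose to reach, as a shift and turn from the pose commanded when the call began; what a row does not reach only later rows make up. A row lasts 1/10 s, in which the tool goes at most 50 mm and 8.59 degrees, less where a joint would pass 70% of its speed; a pose out of reach is approached as far as the arm can. A call with a gripper value outside its range is refused whole. The fingers move at their own pace and stop on an object; FORCE is the grip in N (left out, the last holds). Time passes only in rows, so rows that repeat a pose let the fingers close, or fill a call up. It gives the time, the measured TCP pose, the force, the opening and the grip force at its end, in the units of the state.
- bot.observe(): the state, without advancing time (a new reading comes with each control period).
- bot.grab_frame(name): name is "side" or "top"; returns a dict with "pixels" (400x640x3 uint8, red, green, blue), "fx", "fy", "cx", "cy" (pixels), "extrinsics" (4x4, takes a point from world to camera coordinates). Camera axes: x right, y down, z forward; pixel columns grow to the right and rows downward; lengths in m; the calibration is good to about 2 mm. A picture is of the moment at which its call begins. There is no depth.
- bot.job_done(): hands the job in; it is judged then, once.
The state is a dict: "clock": time; "qpos": joint angles; "qd": joint speeds; "joint_efforts": joint torques, N m; "position": TCP position; "tool_rot": TCP orientation; "force": force on the tool from outside, world axes, zero at the start; "moment": the same for the moment, N m; "grip_width": finger opening in m; "finger_force": force on a finger pad.
Only numpy, scipy, OpenCV 4.12 (cv2) and the standard library are available. Lean on these libraries where they do the work, as an engineer would, in place of code of your own. Each camera call takes 0.05 s, during which the arm holds its last target. There are 200 camera calls.

### The job

Someone has parked a small bottle on the lid of the block warmer: take it off first and stand it upright in the empty steel tray, without dropping or tipping it and leaving the other things on the bench alone. Then raise the warmer's lid, which has a bar along its front, to 45 degrees and keep it there for a colleague who will take out the tubes: it falls shut if let go, so finish still holding it with the gripper.

Things in the scene. Friction and masses are not known exactly. Their poses are not given: they have to be found in the camera images.
- warmer: Block warmer (white box, 200 x 200 x 90 mm high, fixed to the bench) with display and buttons on its front. Origin: centre of its underside. Its x axis points from the front (display, lid bar) to the back (hinge), y along the hinge, z up.
- lid (a joint): Lid angle: 0 = shut and level, grows as the front is raised (0.785 = 45 degrees), stop at 1.8. No spring or catch, almost no friction: the lid (about 0.4 kg) falls shut by its own weight when let go anywhere below about 1.5.
- lid_hinge (a point): Point on the lid's hinge axis, mid-width, at the back upper edge of the warmer, 90 mm above the bench. The axis runs along the warmer's y. The lid is a grey slab, 200 x 200 x 12 mm.
- lid_bar (a point): Middle of the lid's round steel front bar, 12 mm thick, parallel to the hinge, 118 mm free between its two arms. It lies 45 mm in front of the lid's edge, so fingers opened to about 35 mm reach down on both sides. Lid shut, it is 245 mm in front of the hinge axis and 6 mm above it (96 mm above the bench). It can turn between gripping fingers as the lid rises.
- bottle: Small glass laboratory bottle with a paper label, standing on the warmer's lid; 56 mm in diameter, 105 mm high, about 0.18 kg. Its screw cap, 44 mm in diameter, covers the top 25 mm. Origin: centre of its underside; z up along the bottle.
- tray: Empty shallow square steel tray, 140 x 140 x 22 mm high outside, walls and floor 4 mm, fixed to the bench to the left or right of the warmer. Origin: centre of its underside (the inner floor is 4 mm higher); x and y along its sides.
- rack: Bystander: white tube rack with capped tubes, 70 x 140 mm, 70 mm high over the caps, on the other side of the warmer from the tray. Origin: centre of its underside. Leave alone.
- big_bottle: Bystander: larger bottle on the bench, 72 mm in diameter, 145 mm high. Origin: centre of its underside. Leave alone.
- tape: Bystander: roll of tape lying flat, 100 mm in diameter, 20 mm high. Origin: centre of its underside. Leave alone.
Things that resemble listed ones, but are neither listed nor needed, are in the scene too. Of the things like the tray, leave any that is pink or red; of the rest the larger one is meant.

How it is judged:
On the way:
1. the bottle stands upright in the tray, let go, while the lid is still shut (x of bottle in the frame of tray between -0.045 and 0.045 m and y of bottle in the frame of tray between -0.045 and 0.045 m and z of bottle in the frame of tray below 0.012 m and angle between bottle's own z axis and vertical below 0.15 rad and contact force between the fingers and bottle below 0.1 N and linear speed of bottle below 0.03 m/s and value of joint lid below 0.1 rad), for 0.2 s.
At the end, for the whole second after the job is handed in: The lid stands still at 45 degrees, give or take 6, carried by the robot's fingers (at least 0.5 N on them) and by no loose object; the bottle stands upright (within 8 degrees) on the tray's floor, its middle within 45 mm of the tray's middle along each side, and is let go (x of bottle in the frame of tray between -0.045 and 0.045 m and y of bottle in the frame of tray between -0.045 and 0.045 m and z of bottle in the frame of tray below 0.012 m and angle between bottle's own z axis and vertical below 0.15 rad and contact force between each of the fingers, lid and bottle below 0.1 N and linear speed of bottle below 0.03 m/s and value of joint lid between 0.68 and 0.89 rad and velocity of joint lid between -0.05 and 0.05 rad/s and contact force between the fingers and lid above 0.5 N and contact force between lid and rack below 0.1 N and contact force between lid and big_bottle below 0.1 N and contact force between lid and tape below 0.1 N); the arm keeps its last pose, push and grip.
It fails at once if the bottle is tipped by more than 40 degrees (angle between bottle's own z axis and vertical above 0.7 rad).
It fails at once if the bottle falls (moves faster than 0.5 m/s out of the fingers) (linear speed of bottle above 0.5 m/s and contact force between the fingers and bottle below 0.1 N).
It fails at once if a bystander is moved more than 30 mm (distance of any of rack, big_bottle, tape from where it was at the start of the episode above 0.03 m).
It also fails if it takes over 54 s, if anything falls off the work surface, if the arm or the gripper's body presses on something with over 40 N, if the wrist force passes 120 N, or if a joint passes its speed limit or range.

## Working session

There is one attempt and no reset: what is moved stays moved. The work goes in short steps, Python scripts to look and compute and a shell command to move; the robot and the scene stay as the last step left them, time stands still between calls to the robot, and variables do not carry over. Pictures are saved under pics/ and viewed, at most 10 in all, crops included, and the job is handed in when it is done.

```bash
mkdir -p pics
python3 - <<'E'
from workcell import bot
import cv2,numpy as np
np.set_printoptions(precision=4,suppress=True)
for n in("top","side"):
    f=bot.grab_frame(n); cv2.imwrite(f"pics/{n}0.png",f["pixels"][:,:,::-1]); print(n,f["fx"],f["fy"],f["cx"],f["cy"]);print(np.array(f["extrinsics"]))
print(bot.observe())
E
```

```text
top 381.8202204452679 381.8202204452679 319.4707019431489 200.1793603386584
[[-0.0106 -0.9999  0.0123 -0.0638]
 [-0.9922  0.009  -0.1244  0.5   ]
 [ 0.1242 -0.0136 -0.9922  0.9602]
 [ 0.      0.      0.      1.    ]]
side 424.41205427274963 424.41205427274963 314.1520605909472 199.29719618866395
[[-0.9617 -0.2736 -0.0154  0.4558]
 [-0.152   0.5795 -0.8007  0.1778]
 [ 0.228  -0.7677 -0.5989  0.8384]
 [ 0.      0.      0.      1.    ]]
{'clock': 0.1, 'qpos': array([ 1.2018,  0.5219, -0.0363,  1.6   ,  0.0212,  1.021 , -0.1128]), 'qd': array([-0.0016, -0.0013, -0.0009,  0.0012,  0.0007, -0.0012, -0.0014]), 'joint_efforts': array([  0.0047, -92.848 ,   1.984 , -37.0535,   0.0182,   0.0053,
         0.    ]), 'position': array([ 0.1839, -0.597 ,  0.2308]), 'tool_rot': array([-3.1406,  0.    ,  0.2988]), 'force': array([ 0.739 , -0.4723,  0.0315]), 'moment': array([ 0.0301, -0.013 , -0.0118]), 'finger_force': 0.0, 'grip_width': 0.08559895311112735}
```

View pics/top0.png

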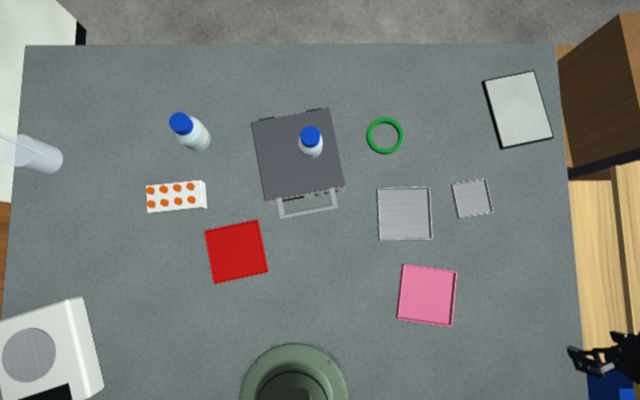

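View pics/side0.png

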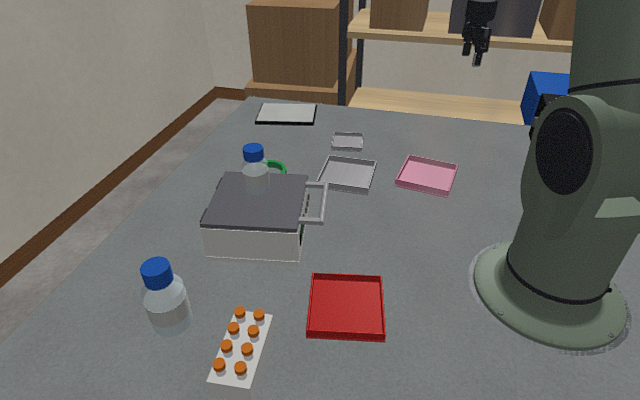

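The top view shows the lid at about (298,155), the bottle cap at (311,135), the bar at (308,213) and the meant tray at (405,213). The smaller decoy tray is at (472,198), and pink and red trays are also there. The tape is at (385,135). The side view agrees: cap (253,152), bar (315,205), tray (347,173).

```bash
cat > h.py <<'E'
from workcell import bot
import cv2,numpy as np
np.set_printoptions(precision=4,suppress=True)
def grab(n):
    f=bot.grab_frame(n); return f, np.ascontiguousarray(f["pixels"][:,:,::-1])
def ray(f,uv):
    E=np.array(f["extrinsics"]);R,t=E[:3,:3],E[:3,3]
    d=R.T@np.array([(uv[0]-f["cx"])/f["fx"],(uv[1]-f["cy"])/f["fy"],1]); return -R.T@t,d
def plane(f,uv,z):
    o,d=ray(f,uv); return o+d*(z-o[2])/d[2]
def proj(f,p):
    E=np.array(f["extrinsics"]);c=E[:3,:3]@p+E[:3,3]
    return np.array([f["fx"]*c[0]/c[2]+f["cx"],f["fy"]*c[1]/c[2]+f["cy"]])
def tri(r1,r2):
    (o1,d1),(o2,d2)=r1,r2
    s=np.linalg.lstsq(np.stack([d1,-d2],1),o2-o1,rcond=None)[0]
    a,b=o1+s[0]*d1,o2+s[1]*d2; return (a+b)/2,np.linalg.norm(a-b)
def blob(m,box,inside):
    k=np.zeros_like(m);x0,y0,x1,y1=box;k[y0:y1,x0:x1]=m[y0:y1,x0:x1]
    cs,_=cv2.findContours(k,cv2.RETR_EXTERNAL,cv2.CHAIN_APPROX_NONE)
    return max(cs,key=cv2.contourArea)
def cent(c):
    M=cv2.moments(c);return np.array([M["m10"],M["m01"]])/M["m00"]
def blue(im): return cv2.inRange(cv2.cvtColor(im,cv2.COLOR_BGR2HSV),(100,120,60),(130,255,255))
E
python3 - <<'E'
from h import *
ft,it=grab("top");fs,is_=grab("side")
ct=blob(blue(it),(285,110,335,160),0);cs=blob(blue(is_),(230,135,280,165),0)
print("cap",cent(ct),cent(cs),tri(ray(ft,cent(ct)),ray(fs,cent(cs))))
print("cap plane",plane(ft,cent(ct),.2))
g=cv2.cvtColor(it,cv2.COLOR_BGR2GRAY)
print("gray samples",it[180,290],it[130,270],it[215,360],it[215,405],it[240,405],it[187,405],it[214,308])
# lid
hsv=cv2.cvtColor(it,cv2.COLOR_BGR2HSV)
m=cv2.inRange(g,55,88);m=cv2.morphologyEx(m,cv2.MORPH_OPEN,np.ones((5,5)))
c=cv2.convexHull(blob(m,(240,100,355,205),0));r=cv2.minAreaRect(c);print("lid",r)
for p in cv2.boxPoints(r):print(p,plane(ft,p,.102))
# big crops
a=cv2.resize(it[175:250,265:345],None,fx=4,fy=4,interpolation=cv2.INTER_CUBIC)
b=cv2.resize(it[175:250,365:445],None,fx=4,fy=4,interpolation=cv2.INTER_CUBIC)
cv2.imwrite("pics/crop1.png",np.hstack([a,b]))
E
```

```text
cap [309.7459 135.9508] [252.7813 152.0334] (array([ 0.6207, -0.0469,  0.1957]), np.float64(0.0027152561095161684))
cap plane [ 0.6207 -0.0465  0.2   ]
gray samples [103  97  93] [100  94  89] [130 131 120] [172 169 164] [128 128 120] [145 144 138] [129 129 120]
lid ((309.0, 135.0), (18.0, 18.0), 90.0)
[300. 126.] [ 0.6756 -0.0216  0.102 ]
[318. 126.] [ 0.6753 -0.0661  0.102 ]
[318. 144.] [ 0.6296 -0.0656  0.102 ]
[300. 144.] [ 0.6299 -0.0214  0.102 ]
```

View pics/crop1.png

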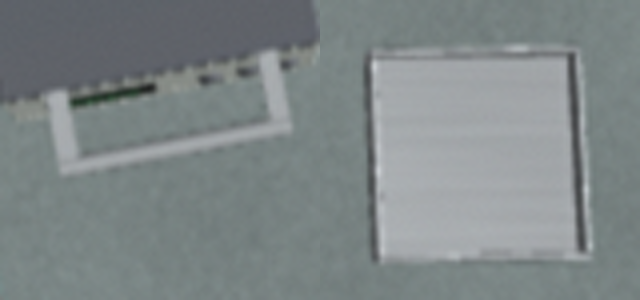

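The crop shows the bar running from (281,217) to (337,207), and the tray corners at (378,188), (429,188), (432,240) and (379,240).

Run:
```python
from h import *
ft,it=grab("top")
tr=[plane(ft,p,.022) for p in [(378,188),(429.5,187.5),(432.5,240),(378.8,240.5)]]
print("tray",np.array(tr),np.mean(tr,0))
e=tr[1]-tr[0]; e2=tr[2]-tr[3]; print([np.degrees(np.arctan2(v[0],-v[1])) for v in(e,e2)],[np.linalg.norm(v) for v in (e,e2)])
i=it.astype(int)
m=((i[:,:,0]-i[:,:,1]>3)&(i.sum(2)<330)&(i.sum(2)>200)).astype(np.uint8)*255
m=cv2.morphologyEx(m,cv2.MORPH_OPEN,np.ones((3,3)))
c=cv2.convexHull(blob(m,(240,100,355,205),0));r=cv2.approxPolyDP(c,8,True)[:,0];
P=np.array([plane(ft,p,.102) for p in r.astype(float)]);print("lid",r.tolist(),P,cv2.contourArea(c))
a,b=plane(ft,(281,216.8),.096),plane(ft,(337.8,206.5),.096)
v=b-a;print("bar",a,b,np.linalg.norm(v),(a+b)/2,"angle of bar dir (to -y)",np.degrees(np.arctan2(v[0],-v[1])))
```

```text
tray [[ 0.5315 -0.2236  0.022 ]
 [ 0.5317 -0.3601  0.022 ]
 [ 0.3936 -0.3615  0.022 ]
 [ 0.3937 -0.2216  0.022 ]] [ 0.4626 -0.2917  0.022 ]
[np.float64(0.06598124324673087), np.float64(-0.0640903079962241)] [np.float64(0.13644762755721762), np.float64(0.13985541942192656)]
lid [[329, 109], [344, 184], [265, 199], [252, 123]] [[ 0.7188 -0.0939  0.102 ]
 [ 0.5295 -0.1277  0.102 ]
 [ 0.4945  0.0634  0.102 ]
 [ 0.684   0.0968  0.102 ]] 6380.0
bar [0.4517 0.0254 0.096 ] [ 0.4754 -0.1121  0.096 ] 0.13950346726352067 [ 0.4635 -0.0434  0.096 ] angle of bar dir (to -y) 9.785123741581979
```

```bash
python3 -m crank '{"travel":[[3,4,3],[6,7,4],[9,11,6],[12,15,7],[14.6,18.4,8]],"turn":[[0,0,6],[0,0,12],[0,0,18],[0,0,24],[0,0,28]],"gripper":[0,0,0,0,0]}' 30
python3 -m crank '{"travel":[[3,4,0],[6,8,0],[9,12,0],[12,15,0],[14.6,18.4,0]],"turn":[[0,0,6],[0,0,12],[0,0,18],[0,0,24],[0,0,28]],"gripper":[0,0,0,0,0]}'
python3 -m crank '{"travel":[[3,4,0],[6,8,0],[9,12,0],[12,15,0],[14.6,18.4,0]],"turn":[[0,0,6],[0,0,12],[0,0,18],[0,0,24],[0,0,27]],"gripper":[0,0,0,0,0]}'
```

```text
clock: 0.75
position: [0.3306, -0.4118, 0.3119]
tool_rot: [3.141, 0.0, 0.791]
force: [1.8, -1.3, 0.3]
grip_width: 0.0855
finger_force: 0.0
clock: 1.25
position: [0.4769, -0.2281, 0.3114]
tool_rot: [3.141, 0.0, 1.28]
force: [-0.3, -0.0, 0.4]
grip_width: 0.0854
finger_force: 0.0
clock: 1.75
position: [0.623, -0.0444, 0.311]
tool_rot: [-3.141, 0.0, 1.751]
force: [0.3, -1.3, 0.1]
grip_width: 0.0856
finger_force: 0.0
```

```bash
python3 -m crank '{"travel":[[-0.2,-0.2,-4],[-0.2,-0.2,-8],[-0.2,-0.2,-11],[-0.2,-0.2,-13],[-0.2,-0.2,-13.9]],"turn":[[0,0,0],[0,0,0],[0,0,0],[0,0,0],[0,0,0]],"gripper":[0,0,0,0,0]}'
python3 - <<'E'
from h import *
a=grab("top")[1];b=grab("side")[1]
f=lambda i:cv2.resize(i,None,fx=4,fy=4,interpolation=cv2.INTER_CUBIC)
cv2.imwrite("pics/g1.png",np.hstack([f(a[80:200,260:355]),f(b[90:210,205:300])]))
E
```

```text
clock: 2.25
position: [0.619, -0.0475, 0.1702]
tool_rot: [-3.139, -0.001, 1.748]
force: [0.2, 0.7, -0.2]
grip_width: 0.0854
finger_force: 0.0
```

View pics/g1.png

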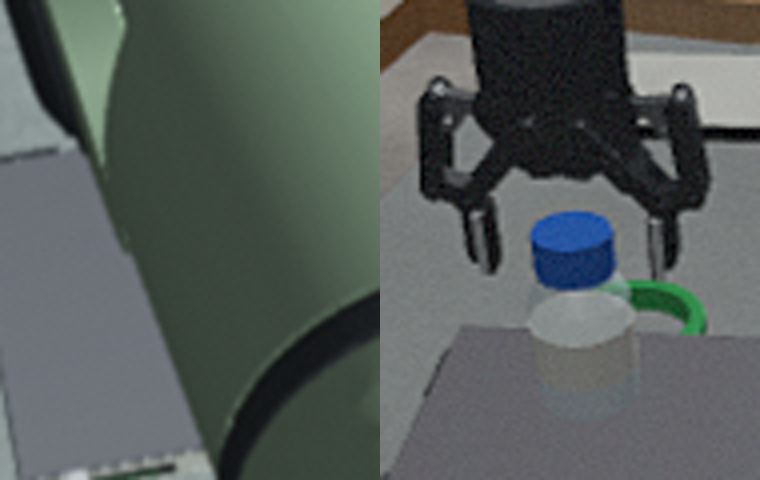

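The fingers stand on both sides of the blue cap, centred, with the tips near the cap's lower rim. I'll close now.

```bash
python3 -m crank '{"travel":[[0,0,0],[0,0,0],[0,0,0],[0,0,0],[0,0,0]],"turn":[[0,0,0],[0,0,0],[0,0,0],[0,0,0],[0,0,0]],"gripper":[0.35,0.45,0.55,0.65,0.7]}' 40
python3 -m crank '{"travel":[[0,0,0],[0,0,0],[0,0,0],[0,0,0],[0,0,0]],"turn":[[0,0,0],[0,0,0],[0,0,0],[0,0,0],[0,0,0]],"gripper":[0.7,0.7,0.7,0.7,0.7]}' 40
python3 -m crank '{"travel":[[0,0,0.5],[0,0,1.5],[0,0,3],[0,0,4.5],[0,0,5]],"turn":[[0,0,0],[0,0,0],[0,0,0],[0,0,0],[0,0,0]],"gripper":[0.7,0.7,0.7,0.7,0.7]}'
python3 - <<'E'
from h import *
b=grab("side")[1]
cv2.imwrite("pics/g2.png",cv2.resize(b[60:210,180:340],None,fx=3,fy=3))
E
```

```text
clock: 2.85
position: [0.6202, -0.0475, 0.1734]
tool_rot: [3.14, 0.001, 1.747]
force: [-2.2, -0.3, 8.0]
grip_width: 0.0431
finger_force: 39.9
clock: 3.35
position: [0.6201, -0.0476, 0.1734]
tool_rot: [3.14, 0.001, 1.747]
force: [-2.8, -0.1, 7.7]
grip_width: 0.0429
finger_force: 39.9
clock: 3.85
position: [0.6206, -0.0474, 0.2248]
tool_rot: [3.139, 0.001, 1.747]
force: [0.0, 0.3, -2.1]
grip_width: 0.0427
finger_force: 40.7
```

View pics/g2.png

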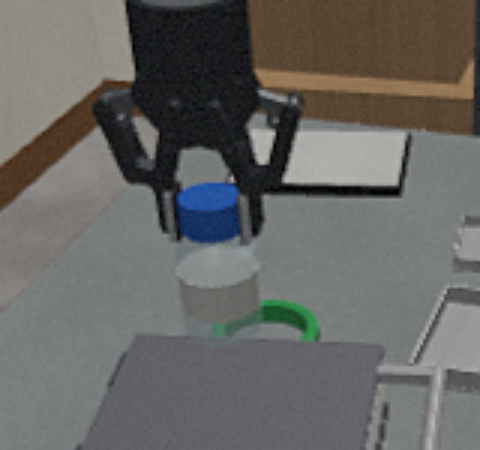

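The bottle is held upright by the cap and is clear of the lid. I'll carry it to the tray.

```bash
Z='[[0,0,0],[0,0,0],[0,0,0],[0,0,0],[0,0,0]]'; python3 -m crank '{"travel":[[-0.8,-1.2,0.3],[-2.2,-3.4,0.5],[-4,-6.2,0.5],[-6,-9.2,0.5],[-8,-12.3,0.5]],"turn":[[0,0,0],[0,0,0],[0,0,0],[0,0,0],[0,0,0]],"gripper":[0.7,0.7,0.7,0.7,0.7]}'
python3 -m crank '{"travel":[[-2,-3.1,0],[-4,-6.2,0],[-6,-9,0],[-7.2,-11.2,0],[-7.8,-12.1,0]],"turn":[[0,0,0],[0,0,0],[0,0,0],[0,0,0],[0,0,0]],"gripper":[0.7,0.7,0.7,0.7,0.7]}'
python3 -m crank '{"travel":[[0,0,-1],[0,0,-3],[0,0,-5.5],[0,0,-8],[0,0,-10]],"turn":[[0,0,0],[0,0,0],[0,0,0],[0,0,0],[0,0,0]],"gripper":[0.7,0.7,0.7,0.7,0.7]}'
python3 -m crank '{"travel":[[0,0,-1],[0,0,-2],[0,0,-2.6],[0,0,-3],[0,0,-3.2]],"turn":[[0,0,0],[0,0,0],[0,0,0],[0,0,0],[0,0,0]],"gripper":[0.7,0.7,0.7,0.7,0.7]}'
```

```text
clock: 4.4
position: [0.5382, -0.172, 0.2269]
tool_rot: [-3.141, -0.0, 1.747]
force: [0.6, -1.1, -2.1]
grip_width: 0.0428
finger_force: 40.8
clock: 4.9
position: [0.4595, -0.2942, 0.2269]
tool_rot: [-3.14, 0.0, 1.744]
force: [0.4, -0.2, -1.5]
grip_width: 0.0429
finger_force: 40.8
clock: 5.4
position: [0.462, -0.2897, 0.1253]
tool_rot: [-3.141, -0.002, 1.749]
force: [-1.4, 0.3, -0.7]
grip_width: 0.043
finger_force: 40.9
clock: 5.9
position: [0.462, -0.2915, 0.0953]
tool_rot: [3.141, 0.0, 1.747]
force: [-0.3, -0.5, -2.4]
grip_width: 0.0429
finger_force: 40.9
```

```bash
python3 -m crank '{"travel":[[0,0,-0.5],[0,0,-1],[0,0,-1.4],[0,0,-1.6],[0,0,-1.6]],"turn":[[0,0,0],[0,0,0],[0,0,0],[0,0,0],[0,0,0]],"gripper":[0.7,0.7,0.7,0.7,0.7]}'
python3 -m crank '{"travel":[[0,0,-0.1],[0,0,-0.2],[0,0,-0.3],[0,0,-0.3],[0,0,-0.3]],"turn":[[0,0,0],[0,0,0],[0,0,0],[0,0,0],[0,0,0]],"gripper":[0.7,0.7,0.7,0.7,0.7]}'
python3 - <<'E'
from h import *
b=grab("side")[1]
cv2.imwrite("pics/g3.png",cv2.resize(b[60:220,270:430],None,fx=3,fy=3))
E
```

```text
clock: 6.4
position: [0.4617, -0.2914, 0.079]
tool_rot: [-3.141, -0.0, 1.747]
force: [0.2, 0.4, -0.3]
grip_width: 0.0429
finger_force: 40.9
clock: 6.9
position: [0.4618, -0.2915, 0.0763]
tool_rot: [-3.142, 0.0, 1.747]
force: [-0.0, 0.3, -2.2]
grip_width: 0.0432
finger_force: 40.9
```

View pics/g3.png

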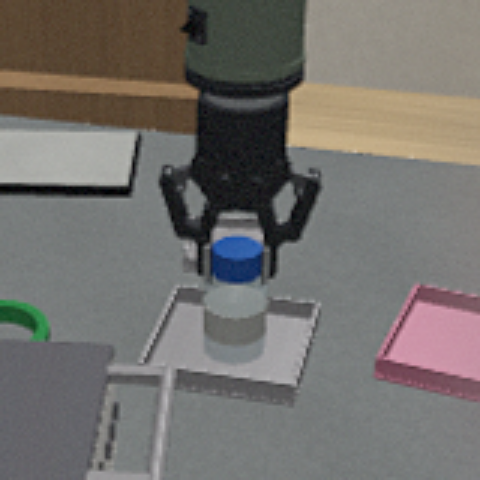

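The bottle hangs upright above the middle of the tray floor and has not touched it yet. I'll lower it in small steps until the force shows contact.

```bash
for i in 1; do python3 -m crank '{"travel":[[0,0,-0.1],[0,0,-0.1],[0,0,-0.1],[0,0,-0.1],[0,0,-0.1]],"turn":[[0,0,0],[0,0,0],[0,0,0],[0,0,0],[0,0,0]],"gripper":[0.7,0.7,0.7,0.7,0.7]}' | grep -E "pos|force"; done
python3 -m crank '{"travel":[[0,0,-0.1],[0,0,-0.1],[0,0,-0.1],[0,0,-0.1],[0,0,-0.1]],"turn":[[0,0,0],[0,0,0],[0,0,0],[0,0,0],[0,0,0]],"gripper":[0.7,0.7,0.7,0.7,0.7]}' | grep -E "pos|force"
```

```text
position: [0.4618, -0.2915, 0.0753]
force: [0.2, -1.3, -2.0]
finger_force: 40.9
position: [0.462, -0.2917, 0.0749]
force: [-4.3, 2.2, 11.8]
finger_force: 42.9
```

```bash
python3 -m crank '{"travel":[[0,0,0],[0,0,0],[0,0,0],[0,0,0],[0,0,0]],"turn":[[0,0,0],[0,0,0],[0,0,0],[0,0,0],[0,0,0]],"gripper":[0.48,0.42,0.3,0.15,0]}'
python3 -m crank '{"travel":[[0,0,0],[0,0,0],[0,0,1],[0,0,3],[0,0,6]],"turn":[[0,0,0],[0,0,0],[0,0,0],[0,0,0],[0,0,0]],"gripper":[0,0,0,0,0]}'
python3 -m crank '{"travel":[[0,0,4],[0,0,8],[0,0,12],[0,0,14],[0,0,15]],"turn":[[0,0,0],[0,0,0],[0,0,0],[0,0,0],[0,0,0]],"gripper":[0,0,0,0,0]}'
python3 - <<'E'
from h import *
fs,b=grab("side");ft,a=grab("top")
cv2.imwrite("pics/g4.png",np.hstack([cv2.resize(b[100:220,220:420],None,fx=2,fy=2),cv2.resize(a[100:260,240:440],None,fx=1.5,fy=1.5)]))
c=blob(blue(b),(320,110,380,180),0);print(cent(c),plane(fs,cent(c),.0965))
E
```

```text
clock: 8.45
position: [0.4619, -0.2914, 0.0742]
tool_rot: [-3.142, -0.0, 1.747]
force: [0.4, -1.0, -0.5]
grip_width: 0.0844
finger_force: 0.0
clock: 8.95
position: [0.4613, -0.291, 0.1346]
tool_rot: [-3.14, -0.002, 1.748]
force: [0.7, -0.2, 1.3]
grip_width: 0.0855
finger_force: 0.0
clock: 9.45
position: [0.4622, -0.2916, 0.2869]
tool_rot: [3.139, 0.002, 1.747]
force: [0.6, 0.1, -0.1]
grip_width: 0.0857
finger_force: 0.0
[348.4596 146.4066] [ 0.4619 -0.2908  0.0965]
```

View pics/g4.png

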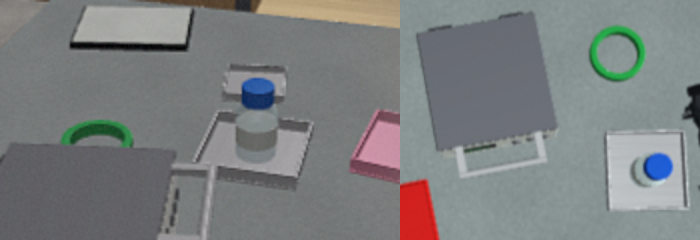

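The bottle stands upright in the middle of the tray, let go, with its cap at (0.462, -0.291). Next is the bar, with the fingers preset to about 35 mm.

```bash
python3 -m crank '{"travel":[[0,3,0],[0,7,0],[0,11,0],[0,15,0],[0,18,0]],"turn":[[0,0,0],[0,0,0],[0,0,0],[0,0,0],[0,0,0]],"gripper":[0.6,0.6,0.6,0.6,0.6]}' 30
python3 -m crank '{"travel":[[0.1,3,-2],[0.1,5,-4],[0.1,6.8,-7],[0.1,6.8,-9],[0.1,6.8,-10.7]],"turn":[[0,0,0],[0,0,0],[0,0,0],[0,0,0],[0,0,0]],"gripper":[0.6,0.6,0.6,0.6,0.6]}'
python3 - <<'E'
from h import *
fs,b=grab("side");ft,a=grab("top")
s=bot.observe();p=s["position"];print(p,proj(fs,p),proj(ft,p))
cv2.imwrite("pics/g5.png",np.hstack([cv2.resize(b[120:240,250:370],None,fx=4,fy=4)]))
E
```

```text
clock: 10.05
position: [0.461, -0.1091, 0.283]
tool_rot: [-3.14, -0.001, 1.749]
force: [0.4, -0.3, -0.0]
grip_width: 0.0341
finger_force: 0.0
clock: 10.55
position: [0.4616, -0.0427, 0.1749]
tool_rot: [-3.139, -0.001, 1.749]
force: [0.6, -0.3, -0.6]
grip_width: 0.034
finger_force: 0.0
[ 0.461  -0.0431  0.1746] [324.6327 171.5011] [308.8929 209.4082]
```

View pics/g5.png

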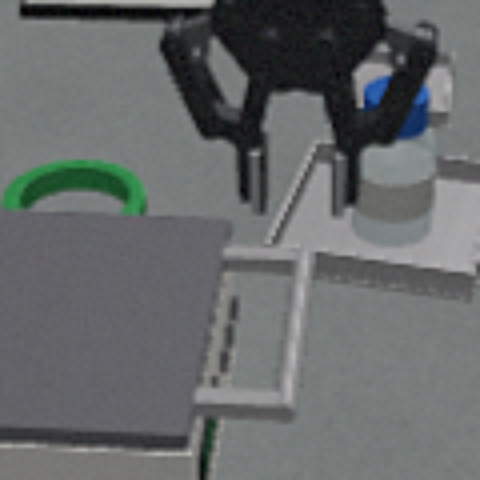

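```bash
python3 - <<'E'
from h import *
fs,b=grab("side")
print(proj(fs,np.array([.4635,-.0434,.096])),plane(fs,(326,183),.1),plane(fs,(322.5,222),.1))
E
python3 -m crank '{"travel":[[0.2,0,-1],[0.2,0,-2.5],[0.2,0,-4],[0.2,0,-5],[0.2,0,-5.5]],"turn":[[0,0,0],[0,0,0],[0,0,0],[0,0,0],[0,0,0]],"gripper":[0.6,0.6,0.6,0.6,0.6]}'
```

```text
[323.5824 201.7437] [ 0.475  -0.1083  0.1   ] [0.4468 0.0279 0.1   ]
clock: 11.2
position: [0.4648, -0.0435, 0.1216]
tool_rot: [-3.141, -0.0, 1.747]
force: [0.1, -0.0, 0.5]
grip_width: 0.0341
finger_force: 0.0
```

```bash
python3 -m crank '{"travel":[[-0.2,0.1,-1],[-0.2,0.1,-2],[-0.2,0.1,-3],[-0.2,0.1,-4],[-0.2,0.1,-4.4]],"turn":[[0,0,0],[0,0,0],[0,0,0],[0,0,0],[0,0,0]],"gripper":[0.6,0.6,0.6,0.6,0.6]}'
python3 -m crank '{"travel":[[0,0,0],[0,0,0],[0,0,0],[0,0,0],[0,0,0]],"turn":[[0,0,0],[0,0,0],[0,0,0],[0,0,0],[0,0,0]],"gripper":[0.7,0.8,0.9,0.95,0.95]}' 40
python3 -m crank '{"travel":[[0,0,0],[0,0,0],[0,0,0],[0,0,0],[0,0,0]],"turn":[[0,0,0],[0,0,0],[0,0,0],[0,0,0],[0,0,0]],"gripper":[0.95,0.95,0.95,0.95,0.95]}'
python3 - <<'E'
from h import *
p0=bot.observe()["position"]; x=np.array([np.cos(np.radians(10)),np.sin(np.radians(10)),0])
for d in range(0,46,5):
    t=np.radians(d); h=.245*np.cos(t)-.006*np.sin(t); v=.245*np.sin(t)+.006*np.cos(t)
    print(d,100*((.245-h)*x+np.array([0,0,v-.006])))
E
```

```text
clock: 11.7
position: [0.4625, -0.0424, 0.0771]
tool_rot: [-3.141, -0.0, 1.748]
force: [-0.3, -0.9, 0.4]
grip_width: 0.0342
finger_force: 0.0
clock: 12.2
position: [0.464, -0.0422, 0.0789]
tool_rot: [3.139, 0.0, 1.747]
force: [5.6, 0.1, -2.8]
grip_width: 0.0104
finger_force: 38.9
clock: 12.7
position: [0.464, -0.0422, 0.0788]
tool_rot: [3.139, -0.0, 1.747]
force: [5.5, 0.8, -2.1]
grip_width: 0.0104
finger_force: 38.9
0 [0. 0. 0.]
5 [0.1433 0.0253 2.133 ]
10 [0.4692 0.0827 4.2453]
15 [0.9751 0.1719 6.3206]
20 [1.6572 0.2922 8.3433]
25 [ 2.5103  0.4426 10.2979]
30 [ 3.528   0.6221 12.1696]
35 [ 4.7024  0.8292 13.9441]
40 [ 6.0246  1.0623 15.6079]
45 [ 7.4847  1.3198 17.1484]
```

```bash
python3 -m crank '{"travel":[[0.1,0,0.8],[0.2,0,2.1],[0.4,0.1,3.2],[0.6,0.1,4.2],[0.8,0.1,5.3]],"turn":[[0,0,0],[0,0,0],[0,0,0],[0,0,0],[0,0,0]],"gripper":[0.95,0.95,0.95,0.95,0.95]}'
python3 - <<'E'
from h import *
s=bot.observe();print(s["moment"]);b=grab("side")[1];cv2.imwrite("pics/g6.png",cv2.resize(b[100:260,190:380],None,fx=3,fy=3))
E
```

```text
clock: 13.2
position: [0.4708, -0.0411, 0.132]
tool_rot: [-3.142, -0.0, 1.748]
force: [1.9, 4.7, -3.2]
grip_width: 0.0107
finger_force: 38.8
[ 1.043  -0.2085 -0.0553]
```

View pics/g6.png

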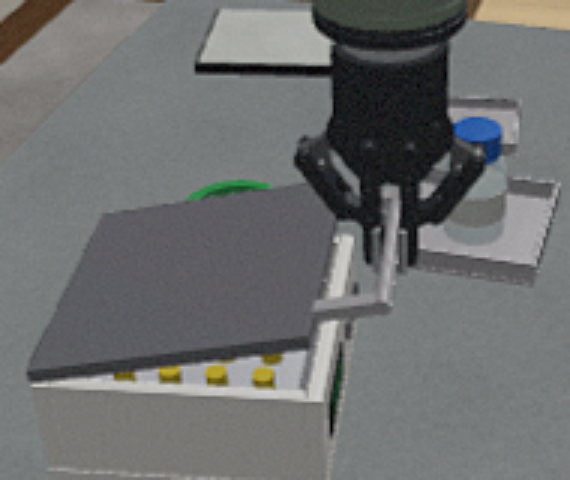

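The lid is rising to about 12°, with the bar held between the pads and the tubes visible below. I'll continue along the arc.

```bash
python3 -m crank '{"travel":[[0.3,0.1,1.0],[0.6,0.1,2.0],[0.9,0.2,3.0],[1.3,0.2,4.0],[1.8,0.3,5.0]],"turn":[[0,0,0],[0,0,0],[0,0,0],[0,0,0],[0,0,0]],"gripper":[0.95,0.95,0.95,0.95,0.95]}'
python3 -m crank '{"travel":[[0.5,0.1,0.9],[1.0,0.2,1.9],[1.6,0.3,2.8],[2.2,0.4,3.6],[2.9,0.5,4.5]],"turn":[[0,0,0],[0,0,0],[0,0,0],[0,0,0],[0,0,0]],"gripper":[0.95,0.95,0.95,0.95,0.95]}'
python3 -m crank '{"travel":[[0.6,0.1,0.7],[1.2,0.2,1.4],[1.8,0.3,2.0],[2.1,0.4,2.4],[2.1,0.4,2.4]],"turn":[[0,0,0],[0,0,0],[0,0,0],[0,0,0],[0,0,0]],"gripper":[0.95,0.95,0.95,0.95,0.95]}'
python3 -m crank '{"travel":[[0,0,0],[0,0,0],[0,0,0],[0,0,0],[0,0,0]],"turn":[[0,0,0],[0,0,0],[0,0,0],[0,0,0],[0,0,0]],"gripper":[0.95,0.95,0.95,0.95,0.95]}'
python3 - <<'E'
from h import *
p=bot.observe()["position"]; x=np.array([np.cos(np.radians(10)),np.sin(np.radians(10)),0])
print("angle by z",np.degrees(np.arcsin((p[2]-.0788+.006)/.24507)-np.arctan(.006/.245)))
fs,b=grab("side");cv2.imwrite("pics/g7.png",cv2.resize(b[60:260,190:390],None,fx=3,fy=3))
c=blob(blue(b),(320,110,380,180),0);print(plane(fs,cent(c),.0965))
E
```

```text
clock: 13.75
position: [0.4882, -0.038, 0.1821]
tool_rot: [-3.14, -0.001, 1.748]
force: [-10.9, 4.1, 2.1]
grip_width: 0.0109
finger_force: 39.2
clock: 14.25
position: [0.5151, -0.0331, 0.2268]
tool_rot: [-3.135, -0.001, 1.748]
force: [-25.6, 4.3, 16.0]
grip_width: 0.0104
finger_force: 40.4
clock: 14.75
position: [0.5374, -0.0293, 0.2519]
tool_rot: [-3.138, 0.0, 1.748]
force: [-23.1, 1.5, 21.8]
grip_width: 0.0102
finger_force: 41.1
clock: 15.25
position: [0.537, -0.0294, 0.2514]
tool_rot: [-3.138, 0.0, 1.748]
force: [-22.1, 2.7, 20.6]
grip_width: 0.0106
finger_force: 41.1
angle by z 45.3890973772039
[ 0.462  -0.2908  0.0965]
```

View pics/g7.png

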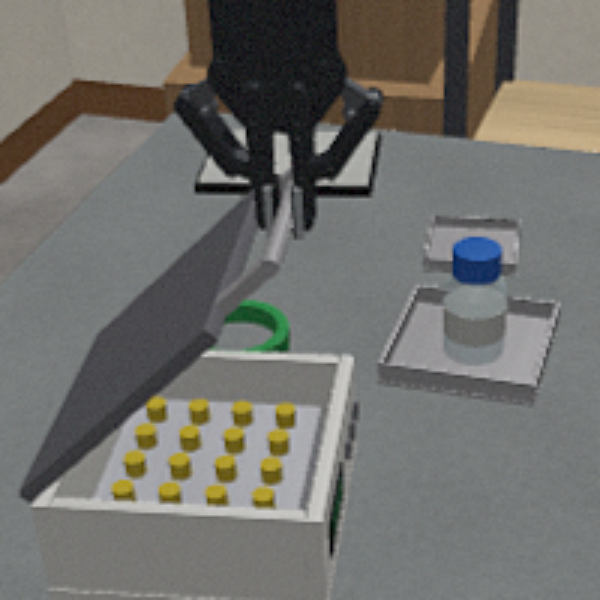

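The lid stands at about 45° in the fingers, and the bottle is still upright in the tray. There is about 30 N of radial preload toward the hinge, which I'll relax slightly before handing in.

```bash
python3 -m crank '{"travel":[[-0.1,0,0.1],[-0.2,0,0.2],[-0.2,0,0.2],[-0.2,0,0.2],[-0.2,0,0.2]],"turn":[[0,0,0],[0,0,0],[0,0,0],[0,0,0],[0,0,0]],"gripper":[0.95,0.95,0.95,0.95,0.95]}'
python3 -m crank '{"travel":[[0,0,0],[0,0,0],[0,0,0],[0,0,0],[0,0,0]],"turn":[[0,0,0],[0,0,0],[0,0,0],[0,0,0],[0,0,0]],"gripper":[0.95,0.95,0.95,0.95,0.95]}'
python3 - <<'E'
from h import *
fs,b=grab("side");ft,a=grab("top")
# bar line ends in side view at 3x crop earlier: independent lid angle from near lid edge (hinge corner -> front corner)
x=np.array([np.cos(np.radians(10)),np.sin(np.radians(10)),0]);y=np.array([-x[1],x[0],0]);H=np.array([.705,-.001,.09])
for d in(39,42,45,48,51):
    t=np.radians(d);n=np.sin(t)*x+np.cos(t)*np.array([0,0,1]);f=-np.cos(t)*x+np.sin(t)*np.array([0,0,1])
    q=[(proj(fs,H+.1*y+k*f+.012*n)-[190,60])*3 for k in(0,.2)];print(d,*q)
E
```

```text
clock: 15.8
position: [0.5378, -0.0291, 0.2527]
tool_rot: [3.14, -0.001, 1.748]
force: [6.8, 3.3, -8.4]
grip_width: 0.0103
finger_force: 39.8
clock: 16.3
position: [0.5377, -0.0291, 0.2527]
tool_rot: [3.14, -0.001, 1.748]
force: [6.7, 4.7, -8.2]
grip_width: 0.01
finger_force: 39.8
39 [ 15.9771 491.5332] [226.3775 346.457 ]
42 [ 15.4036 491.9565] [213.4518 335.4805]
45 [ 14.8686 492.409 ] [199.828  324.9163]
48 [ 14.3735 492.8893] [185.5485 314.8108]
51 [ 13.9197 493.3961] [170.6602 305.2092]
```

```bash
python3 -c "
from workcell import bot
print(bot.job_done())"
```

```text
the job is handed in; nothing more can be done
None
```

The bottle stands upright and released in the middle of the steel tray, and the gripper is still holding the warmer's lid at about 45°; I handed the job in at 16.3 s on the clock, and no verdict came back.

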